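# Shut off and cap the leak-test manifold

## Robot

A 6-joint arm with a two-finger parallel gripper is mounted at the origin on the work surface. World frame = base frame: x ahead of the robot, y to its left, z up, the work surface at z = 0. Lengths are in m, angles in rad, forces in N, time in s.
With the tool pointing down it reaches from about 0.25 to 0.725 m from the base axis. Payload 4 kg.
Tool frame: the origin (TCP) lies on the front face of the gripper's body, between the roots of the fingers; the fingertips stand 73 mm ahead of it and the grasp point (between the pads) lies 54 mm ahead of it; z points along the fingers, y is the line along which they close (so a half turn about z gives the same grasp; the last joint's range is limited). The gripper opens to 85 mm and grips with 20 to 120 N. Pads are 22 mm wide; open, the fingers measure 114 mm over their backs; the gripper's body (76 mm by 85 mm) begins 54 mm behind the grasp point. The pads swing forward as they close: fully open they stand 13 mm farther back than shut.
Start: joints at [1.155, 0.241, 0.005, 1.335, 0, 1.571], TCP at [0.202, 0.457, 0.304] pointing down, gripper open.
Joint ranges: [-2.72, 2.72], [-1.05, 1.87], [-1.09, 1.28], [-1.99, 2.15], [-1.42, 1.44], [-3.14, 3.14]. Speed limits (rad/s): [2.79, 2.79, 3.14, 3.14, 3.14, 3.14].

## Interface

Orientations are given as a unit quaternion [x, y, z, w].
In Python, from workcell import bot gives the robot as it stands. The module is installed in compiled form; this text tells all that it offers.
- The arm moves only by the tool step_arm, never from a script. Its argument "rows" is a list of rows, each a list of 2 entries, a list of its own where there are three numbers: the shift along the tool's x, y, z in mm, then the turn about the tool's z in degrees. A call has 1 to 12 rows; each row is the pose to reach, as a shift and turn from the pose commanded when the call began, along the tool's axes at that moment; what a row does not reach only later rows make up. A row lasts 1/8 s, in which the tool goes at most 62.5 mm and 10.7 degrees, less where a joint would pass 70% of its speed; a pose out of reach is approached as far as the arm can. A call with a gripper value outside its range is refused whole. "claw" is the gripper's target within -1 to 1 (shut at 1, half-way at 0, fully open at -1), set as the call begins (left out, the last holds). The fingers move at their own pace and stop on an object; the grip force is fixed at half the most. Time passes only in rows, so rows that repeat a pose let the fingers close. It gives the time, the measured TCP pose, the force, the opening and the grip force at its end, in the units of the state.
- bot.get_obs(): the state, without advancing time (a new reading comes with each control period).
- bot.camera(name): name is "scene" or "top" or "wrist"; returns (picture, depth): 480x640x3 uint8, red, green, blue; 480x640 float32, m along the optical axis (not along the pixel's ray), 0 where there is no reading.
- bot.camera_params(name): a dict with "fx", "fy", "cx", "cy" (pixels), "pose" (4x4, takes a point from camera to world coordinates). Camera axes: x right, y up, looking along -z (the intrinsics and any distortion apply to the point x, -y, -z); pixel columns grow to the right and rows downward; lengths in m; the calibration is good to about 2 mm. A picture is of the moment at which its call begins: read the wrist's pose just before it. camera_params takes no time and is no camera call; for the wrist camera it gives the pose at the moment of the call.
- bot.job_done(): hands the job in; it is judged then, once.
Trained networks look in the newest picture that a camera, given by its name, has taken for a name from the list of things; names that differ only in an ending like _2 or _b are one class to them, and where a whole thing is asked for, a point or a joint stands for the part that bears it (a point fixed in the world has none). Each returns a list of dicts, best first, with "score" (0 to 1); they miss things now and then, are a little off and sometimes report something else, mostly with a low value. They report only what shows in the picture. A call takes as long as a camera call.
- bot.trace(target, camera): "pixels" (480x640 bool, what is visible of it) and "uv" ([column, row] in pixels, amid what is visible of it).
The state is a dict: "clock": time; "joint_pos": joint angles; "joint_vel": joint speeds; "tau": joint torques, N m; "eef_pos": TCP position; "tool_rot": TCP orientation; "ft_force": force on the tool from outside, world axes, zero at the start; "ft_torque": the same for the moment, N m; "grip_width": finger opening in m; "grasp_force": force on a finger pad.
Only numpy, scipy, OpenCV 4.12 (cv2) and the standard library are available. Lean on these libraries where they do the work, as an engineer would, in place of code of your own. Each camera call takes 0.05 s, during which the arm holds its last target. There are 200 camera calls.

## Task

The leak test is over: first turn the manifold's lever a quarter turn to its shut stop, where it points towards the robot, and only then press both caps along their leaning spigots until each snaps fully home. The spigots give on springs, so press gently but far enough, never hard; leave the valve shut and the loose fittings and tools around it where they are.

Things in the scene. Friction and masses are not known exactly. Their poses are not given: they have to be found in the camera images.
- manifold: Leak-test manifold, fixed to the bench: 150 x 170 mm dark steel base plate 12 mm thick, an aluminium block 64 x 74 mm up to 85 mm height, a thin upright valve stem with a lever on top, and two capped spigots leaning out to its +y (left) and -y (right) in a V. Origin at the centre of its underside, z up. The crowns stand about 165 mm high and 120 mm either side of the middle before pressing.
- handle_pivot (a point): On the valve stem's upright axis at the lever's mid-height, 205 mm above the bench.
- handle_grip (a point): On the lever's centre line 90 mm from the stem axis, in its black rubber sleeve (60 mm long, 22 mm wide, 18 mm high, from 52 to 112 mm from the axis). The steel lever is 18 mm wide and 8 mm high inboard of it. Nothing is under the lever but the left cap, whose highest edge is about 185 mm above the bench; the sleeve's underside is at 196 mm.
- handle (a joint): Lever angle in rad: 0 = shut, against its stop, the lever pointing to the manifold's -x; 1.57 = open, pointing to its +y over the left cap. Seen from above it turns anticlockwise to shut. Stays where it is left; stiff, about 0.2 N m (some 2 N at the sleeve).
- left_crown (a point): Centre of the flat round top (crown, 52 mm across) of the left cap (+y side at yaw 0): a black plastic ribbed cap, 60 mm long, on a brass spigot that leans 40 degrees from vertical outward to the manifold's +y. This point's z axis runs along the spigot out of the crown, so the cap is pressed on along -z.
- left_cap (a joint): How far the left cap stands off its home stop along the spigot, in m: 0 = fully home, skirt on the spigot's brass collar, 0.014 to 0.018 at the start, 0.020 the outer stop. It slides at 2 to 3 N down to 0.014, where it meets a spring catch: about 10 N is needed to push it over; past 0.007 it snaps home by itself, short of that it springs back out.
- left_spigot (a joint): How far the left cap's spigot has sunk into the manifold, in m: 0 = up. It floats on a spring (about 0.7 N per mm, along the spigot's axis) and comes back up when let go, so the cap yields well before it snaps and the tool must follow further than the cap's own travel. Bottom at 0.024, about 16 N, where it is rigid.
- right_crown (a point): Centre of the flat round top (crown, 52 mm across) of the right cap (-y side at yaw 0): a black plastic ribbed cap, 60 mm long, on a brass spigot that leans 40 degrees from vertical outward to the manifold's -y. This point's z axis runs along the spigot out of the crown, so the cap is pressed on along -z.
- right_cap (a joint): How far the right cap stands off its home stop along the spigot, in m: 0 = fully home, skirt on the spigot's brass collar, 0.014 to 0.018 at the start, 0.020 the outer stop. It slides at 2 to 3 N down to 0.014, where it meets a spring catch: about 10 N is needed to push it over; past 0.007 it snaps home by itself, short of that it springs back out.
- right_spigot (a joint): How far the right cap's spigot has sunk into the manifold, in m: 0 = up. It floats on a spring (about 0.7 N per mm, along the spigot's axis) and comes back up when let go, so the cap yields well before it snaps and the tool must follow further than the cap's own travel. Bottom at 0.024, about 16 N, where it is rigid.
- coupling: Bystander: loose stepped steel coupling, 48 mm across, 66 mm high, upright behind the manifold. Origin at the centre of its underside.
- reducer: Bystander: loose brass reducer, 56 mm across at the foot, 62 mm high, upright behind the manifold. Origin at the centre of its underside.
- wrench: Bystander: loose steel wrench 170 mm long, lying in front of the manifold. Origin under its middle.
- paste_jar: Bystander: loose white jar with a black lid, 60 mm across, 70 mm high. Origin at the centre of its underside.
- tape_roll: Bystander: loose grey roll of tape lying flat, 90 mm across, 25 mm high. Origin at the centre of its underside.

How it is judged:
By the outcome, as a careful person would: the job done as asked, in the order asked, and still so for the second after the job is handed in, with the robot touching nothing.
It also fails if it takes over 64 s, if anything falls off the work surface, if the arm or the gripper's body presses on something with over 40 N, if the wrist force passes 120 N, or if a joint passes its speed limit or range.

## Working session

There is one attempt and no reset: what is moved stays moved. The work goes in short steps, Python scripts to look and compute and a tool call to move; the robot and the scene stay as the last step left them, time stands still between calls to the robot, and variables do not carry over. Pictures are saved under pics/ and viewed, at most 10 in all, crops included, and the job is handed in when it is done.

Besides the shell and the picture viewer there is one more tool, called after "Call:" as name(argument=value, ...) on one line, values as JSON. step_arm: Moves the arm, as the interface text tells. Its arguments: {"type":"object","properties":{"rows":{"type":"array"},"claw":{"type":"number"}},"required":["rows"]}

```bash
mkdir -p pics
cat > h.py <<'E'
import numpy as np, cv2
from workcell import bot
from scipy.spatial.transform import Rotation as R
def world(d,p,mask=None):
    v,u=np.nonzero((d>0) if mask is None else (mask&(d>0)))
    z=d[v,u]; c=np.stack([(u-p["cx"])/p["fx"]*z,-(v-p["cy"])/p["fy"]*z,-z],1)
    P=np.array(p["pose"]); return c@P[:3,:3].T+P[:3,3],u,v
E
python3 - <<'E'
from h import *
o=bot.get_obs(); print({k:np.round(v,3) for k,v in o.items()})
for c in ["top","scene"]:
    im,d=bot.camera(c); p=bot.camera_params(c); print(c,np.round(p["pose"],2).tolist(),{k:v for k,v in p.items() if k!='pose'})
    cv2.imwrite(f"pics/{c}0.png",im[:,:,::-1]); np.savez(f"{c}0.npz",im=im,d=d)
    for t in ["manifold","handle_grip","handle","left_crown","right_crown","left_cap","right_cap","coupling","reducer","wrench","paste_jar","tape_roll"]:
        for r in bot.trace(t,c)[:2]:
            w,_,_=world(d,p,r["pixels"])
            if len(w): print(t,round(r["score"],2),np.round(r["uv"]),np.round(np.median(w,0),3),np.round(np.percentile(w,[2,98],axis=0),3).tolist())
E
```

```text
{'clock': np.float64(0.0), 'joint_pos': array([ 1.155,  0.241,  0.004,  1.335, -0.   ,  1.571]), 'joint_vel': array([-0.001,  0.   ,  0.001, -0.   , -0.001, -0.   ]), 'tau': array([-0.0000e+00, -3.7232e+01,  2.5241e+01,  1.7000e-02, -0.0000e+00,
        0.0000e+00]), 'eef_pos': array([0.202, 0.457, 0.303]), 'tool_rot': array([ 0.206,  0.978, -0.001, -0.   ]), 'ft_force': array([ 0.375, -0.226, -0.41 ]), 'ft_torque': array([-0.023,  0.004, -0.003]), 'grasp_force': np.float64(0.0), 'grip_width': np.float64(0.086)}
top [[-0.03, 0.98, -0.18, 0.35], [-1.0, -0.03, 0.01, -0.01], [0.0, 0.18, 0.98, 1.14], [0.0, 0.0, 0.0, 1.0]] {'fx': 452.5929292446832, 'fy': 452.5929292446832, 'cx': 318.6574066289937, 'cy': 241.72560554071646}
manifold 0.68 [308. 241.] [0.537 0.013 0.086] [[0.478, -0.107, 0.008], [0.62, 0.135, 0.217]]
handle_grip 0.63 [287. 239.] [0.535 0.053 0.213] [[0.502, 0.0, 0.06], [0.597, 0.114, 0.219]]
handle 0.77 [289. 236.] [0.534 0.053 0.213] [[0.502, 0.002, 0.1], [0.566, 0.114, 0.219]]
handle 0.51 [479. 298.] [ 0.395 -0.384  0.068] [[0.369, -0.418, 0.003], [0.424, -0.364, 0.074]]
l
[... 1793 characters left out ...]
047, 0.003], [0.713, -0.003, 0.068]]
coupling 0.25 [330. 269.] [ 0.565 -0.002  0.083] [[0.491, -0.116, 0.006], [0.625, 0.117, 0.216]]
reducer 0.67 [346. 219.] [0.549 0.102 0.152] [[0.52, 0.076, 0.122], [0.565, 0.131, 0.178]]
reducer 0.16 [308. 268.] [ 0.574 -0.102  0.159] [[0.545, -0.124, 0.114], [0.591, -0.062, 0.178]]
wrench 0.65 [284. 272.] [ 0.413 -0.006  0.007] [[0.378, -0.075, -0.0], [0.441, 0.072, 0.011]]
paste_jar 0.71 [165. 362.] [ 0.413 -0.406  0.051] [[0.379, -0.426, 0.008], [0.428, -0.375, 0.072]]
tape_roll 0.85 [359. 204.] [0.442 0.367 0.021] [[0.4, 0.12, -0.001], [0.56, 0.398, 0.173]]
tape_roll 0.48 [331. 215.] [0.544 0.02  0.213] [[0.509, -0.005, 0.195], [0.568, 0.106, 0.219]]
```

Run:
```python
from h import *
for c in ["top","scene"]:
    z=np.load(f"{c}0.npz"); p=bot.camera_params(c); w,u,v=world(z["d"],p)
    b=lambda lo,hi:np.all((w>lo)&(w<hi),1)
    m=b([.44,-.05,.207],[.66,.16,.225]); q=w[m]
    print(c,"lever n",m.sum(), "rect",cv2.minAreaRect((q[:,:2]*1000).astype(np.float32)),np.round(np.percentile(q,[1,99],axis=0),3).tolist())
    for s,lo,hi in [("L",[.48,.06,.12],[.62,.19,.19]),("R",[.48,-.19,.12],[.64,-.05,.19])]:
        m=b(lo,hi); q=w[m]; best=None; rng=np.random.default_rng(0)
        for _ in range(800):
            t=q[rng.choice(len(q),3)]; n=np.cross(t[1]-t[0],t[2]-t[0]); L=np.linalg.norm(n)
            if L<1e-5: continue
            n/=L; n*=np.sign(n[2])
            if not .6<n[2]<.9: continue
            i=abs((q-t[0])@n)<.0015
            if best is None or i.sum()>best[0]: best=(i.sum(),i)
        k=q[best[1]]; cc=k.mean(0); n=np.linalg.svd(k-cc)[2][2]; n*=np.sign(n[2])
        e1=np.cross(n,[1,0,0]); e1/=np.linalg.norm(e1); e2=np.cross(n,e1)
        a=np.stack([(k-cc)@e1,(k-cc)@e2],1).astype(np.float32)
        (o,r)=cv2.minEnclosingCircle(a); ctr=cc+o[0]*e1+o[1]*e2
        print(s,best[0],np.round(n,3),"ctr",np.round(ctr,4),"r",round(r,4))
    m=b([.43,-.12,.006],[.68,.12,.018]); print("plate",cv2.minAreaRect((w[m][:,:2]*1000).astype(np.float32)))
    m=b([.47,-.07,.08],[.63,.07,.09]); print("block",cv2.minAreaRect((w[m][:,:2]*1000).astype(np.float32)))
    cv2.imwrite(f"pics/{c}c.png",cv2.resize(z["im"][140:340,200:460,::-1],None,fx=3,fy=3))
```

```text
top lever n 633 rect ((533.6798095703125, 58.912689208984375), (31.462419509887695, 127.2209243774414), 20.781517028808594) [[0.501, 0.0, 0.207], [0.564, 0.115, 0.22]]
L 225 [-0.091  0.639  0.764] ctr [0.5351 0.1334 0.1642] r 0.0269
R 218 [ 0.074 -0.624  0.778] ctr [ 0.5657 -0.1044  0.1655] r 0.0263
plate ((554.4755859375, 1.2548294067382812), (236.6353759765625, 247.91656494140625), 89.6654281616211)
block ((550.8091430664062, 13.020854949951172), (63.47347640991211, 118.30549621582031), 7.167983531951904)
scene lever n 311 rect ((532.5637817382812, 52.43944549560547), (31.21930503845215, 130.8873748779297), 25.556442260742188) [[0.506, -0.005, 0.207], [0.568, 0.11, 0.22]]
L 108 [ 0.406 -0.604  0.686] ctr [0.5465 0.0981 0.1544] r 0.0335
R 230 [ 0.087 -0.622  0.778] ctr [ 0.5675 -0.1068  0.1648] r 0.027
plate ((578.07177734375, -29.079681396484375), (266.7950439453125, 196.81484985351562), 49.958946228027344)
block ((554.0808715820312, 7.066642761230469), (62.647300720214844, 119.92487335205078), 9.950214385986328)
```

View pics/scene0.png

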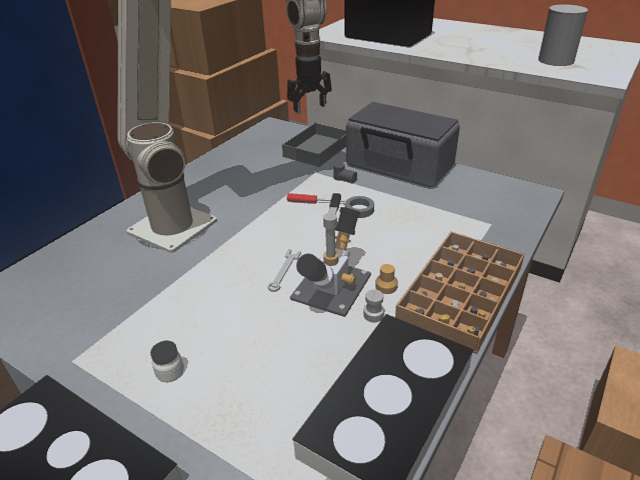

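View pics/top0.png

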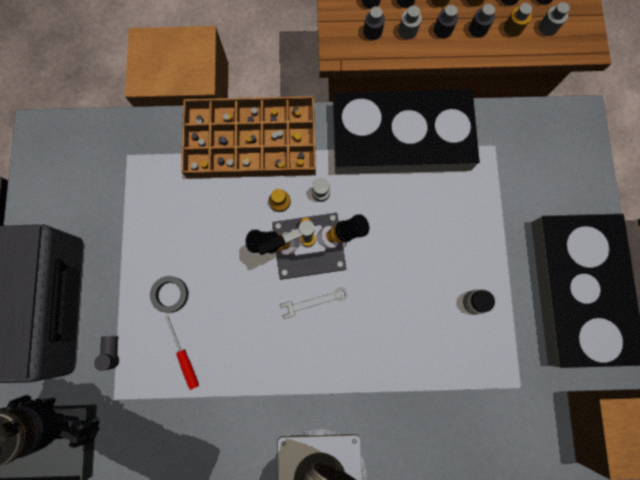

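Call:
step_arm(rows=[[[-40,-14,-40],5],[[-88,-31,-40],10],[[-137,-48,-40],16],[[-186,-65,-40],22],[[-235,-82,-40],28],[[-284,-99,-40],34],[[-333,-117,-40],40],[[-382,-134,-40],46],[[-430,-151,-40],52],[[-470,-165,-40],58.8],[[-487,-171,-40],58.8],[[-487,-171,-40],58.8]], claw=1)

```text
clock: 2.8
eef_pos: [0.5787, 0.1037, 0.3434]
tool_rot: [0.66, 0.751, -0.0, -0.0]
ft_force: [-0.2, 0.2, -0.2]
grip_width: -0.0003
grasp_force: 0.0
```

Run:
```python
from h import *
o=bot.get_obs(); print({k:np.round(v,3) for k,v in o.items()}); print(R.from_quat(o["tool_rot"]).as_matrix().round(3))
im,d=bot.camera("wrist"); p=bot.camera_params("wrist"); cv2.imwrite("pics/w1.png",im[:,:,::-1]); np.savez("w1.npz",im=im,d=d)
w,u,v=world(d,p)
M=np.array([.5504,.0145]); a=np.radians(7.4); mx=np.array([np.cos(a),np.sin(a)]); my=np.array([-mx[1],mx[0]])
l=np.stack([(w[:,:2]-M)@mx,(w[:,:2]-M)@my,w[:,2]],1)*1000
m=(l[:,2]>205)&(l[:,2]<222)&(np.hypot(l[:,0],l[:,1])<125)
r=np.hypot(l[:,0],l[:,1])
for lo,hi in [(0,20),(30,50),(55,70),(70,90),(90,110)]:
    k=m&(r>lo)&(r<hi); print(lo,k.sum(),np.round(l[k].mean(0),1) if k.any() else '')
# tips: points near below TCP
T=o["eef_pos"]; k=(np.hypot(*(w[:,:2]-T[:2]).T)<.04)&(w[:,2]>.2); print("tip",k.sum(),np.round(np.percentile(w[k],[1,50,99],axis=0),3).tolist() if k.any() else '')
```

```text
{'clock': np.float64(2.8), 'joint_pos': array([0.177, 0.411, 0.347, 1.507, 0.   , 1.62 ]), 'joint_vel': array([ 0.034, -0.025, -0.026,  0.005,  0.011,  0.01 ]), 'tau': array([ -1.083, -45.371,  26.242,  -0.136,  -0.118,  -0.051]), 'eef_pos': array([0.579, 0.104, 0.343]), 'tool_rot': array([ 0.66 ,  0.751, -0.   , -0.   ]), 'ft_force': array([-0.248,  0.177, -0.249]), 'ft_torque': array([-0.001, -0.003, -0.049]), 'grasp_force': np.float64(0.0), 'grip_width': np.float64(-0.0)}
[[-0.128  0.992 -0.001]
 [ 0.992  0.128  0.   ]
 [ 0.    -0.001 -1.   ]]
0 0 
30 691 [ -9.7  39.8 209.2]
55 784 [-15.3  60.6 213.5]
70 1165 [-20.   77.3 213.5]
90 1267 [-25.6  96.6 213.4]
tip 47462 [[0.54, 0.093, 0.284], [0.578, 0.117, 0.345], [0.616, 0.127, 0.371]]
```

View pics/w1.png

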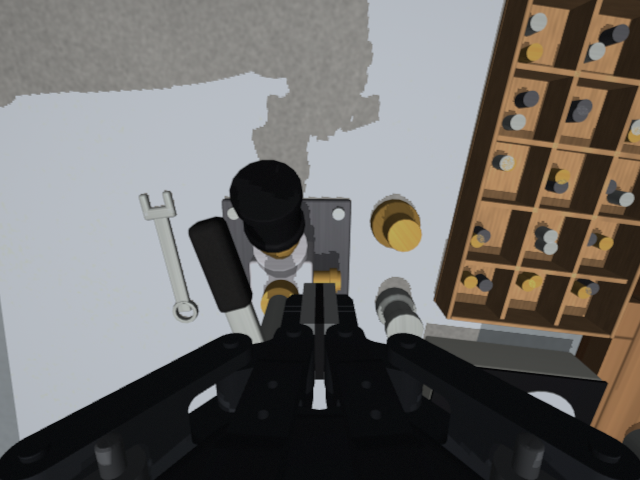

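Call:
step_arm(rows=[[[0,0,40],0],[[0,0,68],0],[[0,0,68],0],[[-3,-15,68],0],[[-5,-32,68],0],[[-5,-42,68],0],[[-5,-52,68],0],[[-9,-65,68],0],[[-15,-79,68],0],[[-15,-79,68],0]])

```text
clock: 4.1
eef_pos: [0.5006, 0.0789, 0.2762]
tool_rot: [0.66, 0.751, -0.0, -0.001]
ft_force: [0.8, 1.3, 0.5]
grip_width: 0.0002
grasp_force: 0.1
```

Call:
step_arm(rows=[[[-10,-12,0],0],[[-20,-22,0],0],[[-27,-27,0],0],[[-33,-31,0],0],[[-40,-34,0],0],[[-46,-36,0],0],[[-49,-36,0],0],[[-51,-36,0],0],[[-51,-36,0],0]])

```text
clock: 5.22
eef_pos: [0.472, 0.0249, 0.2757]
tool_rot: [0.66, 0.751, 0.0, -0.002]
ft_force: [-1.7, 5.7, 1.1]
grip_width: -0.0004
grasp_force: 3.0
```

Call:
step_arm(rows=[[[-2,0,0],0],[[-4,0,0],0],[[-4,0,0],0]])

```text
clock: 5.6
eef_pos: [0.472, 0.0241, 0.2758]
tool_rot: [0.659, 0.752, 0.003, -0.005]
ft_force: [-3.7, 15.9, 1.9]
grip_width: 0.0001
grasp_force: 8.3
```

```bash
cat > lev.py <<'E'
from h import *
M=np.array([.5504,.0145]); a=np.radians(7.4); mx=np.array([np.cos(a),np.sin(a)]); my=np.array([-mx[1],mx[0]])
def loc(w): return np.stack([(w[:,:2]-M)@mx,(w[:,:2]-M)@my,w[:,2]],1)*1000
if __name__=="__main__":
  im,d=bot.camera("top"); p=bot.camera_params("top"); w,u,v=world(d,p); l=loc(w)
  T=loc(bot.get_obs()["eef_pos"][None])[0]; print("tcp",T.round(1))
  r=np.hypot(l[:,0],l[:,1]); m=(l[:,2]>205)&(l[:,2]<222)&(r<125)
  for lo,hi in [(30,50),(55,70),(70,90),(90,110)]:
    k=m&(r>lo)&(r<hi); print(lo,k.sum(),np.round(np.median(l[k],0),1) if k.any() else '')
E
python3 lev.py
```

```text
tcp [-76.5  19.7 275.8]
30 0 
55 0 
70 0 
90 0
```

Call:
step_arm(rows=[[[15,-2,0],0],[[40,-4,0],0],[[40,-4,-40],0],[[60,15,-60],0],[[100,50,-60],0],[[129,75,-60],0],[[129,75,-35],0],[[129,75,-10],0],[[129,75,-10],0]])

```text
clock: 6.78
eef_pos: [0.5298, 0.157, 0.2835]
tool_rot: [0.66, 0.751, -0.003, -0.001]
ft_force: [-0.5, -0.4, 0.4]
grip_width: 0.0003
grasp_force: 0.0
```

```bash
python3 lev.py
python3 - <<'E'
from lev import *
im,d=bot.camera("scene"); p=bot.camera_params("scene"); w,u,v=world(d,p); l=loc(w)
cv2.imwrite("pics/s2.png",cv2.resize(im[130:330,220:420,::-1],None,fx=3,fy=3))
k=(abs(l[:,0])<40)&(l[:,1]>90)&(l[:,1]<200)&(l[:,2]>187)&(l[:,2]<290); print(np.percentile(l[k],[0,1,5],axis=0).round(1))
r=np.hypot(l[:,0],l[:,1]); m=(l[:,2]>205)&(l[:,2]<222)&(r<125)&(r>55)
print(m.sum(),np.median(l[m],0))
E
```

```text
tcp [ -1.3 144.1 285.2]
30 78 [-3.920e+01 -2.000e-01  2.092e+02]
55 76 [-62.5   0.3 213.5]
70 102 [-79.8   0.8 213.6]
90 103 [-99.7   0.5 213.3]
[[-39.6 122.2 212.6]
 [-39.  125.8 216.5]
 [-35.8 127.1 223. ]]
169 [-80.78739652  -8.44739927 212.82909218]
```

View pics/s2.png

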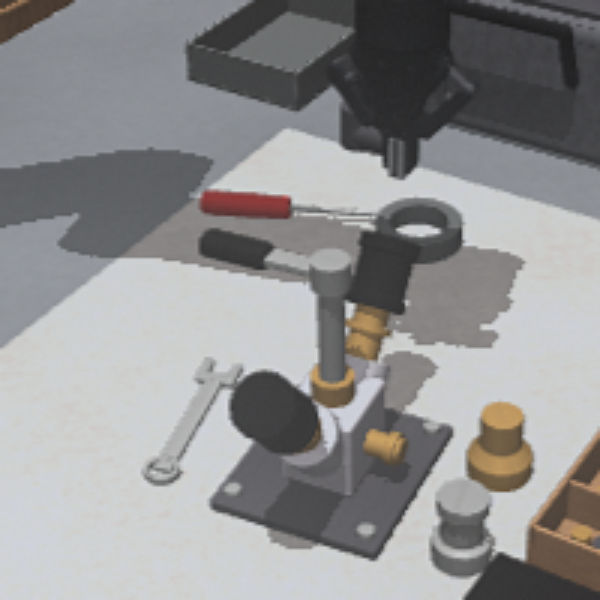

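Call:
step_arm(rows=[[[-4,1,22],0],[[-8,1,42],0],[[-11,1,46],0],[[-14,1,50],0],[[-18,1,54],0],[[-21,1,57],0],[[-21,1,57],0]])

```text
clock: 7.75
eef_pos: [0.5354, 0.1373, 0.2297]
tool_rot: [0.66, 0.751, 0.001, 0.0]
ft_force: [1.3, 2.1, 4.1]
grip_width: 0.0001
grasp_force: 1.9
```

Call:
step_arm(rows=[[[-2,0,2],0],[[-4,0,4],0],[[-5,0,6],0],[[-6,0,7],0],[[-6,0,7],0]])

```text
clock: 8.38
eef_pos: [0.536, 0.1317, 0.2229]
tool_rot: [0.66, 0.751, 0.001, 0.0]
ft_force: [-0.8, 5.6, 5.9]
grip_width: 0.0
grasp_force: 4.4
```

Call:
step_arm(rows=[[[-1,0,1],0],[[-1,0,1],0]])

```text
clock: 8.62
eef_pos: [0.5361, 0.1308, 0.2219]
tool_rot: [0.66, 0.751, 0.001, -0.0]
ft_force: [-0.6, 5.6, 7.6]
grip_width: 0.0001
grasp_force: 4.6
```

Call:
step_arm(rows=[[[-1,0,1],0],[[-2,0,2],0],[[-2,0,2],0]])

```text
clock: 9.0
eef_pos: [0.536, 0.1284, 0.2193]
tool_rot: [0.66, 0.751, 0.0, 0.0]
ft_force: [-0.1, 2.8, 2.5]
grip_width: -0.0001
grasp_force: 2.1
```

Call:
step_arm(rows=[[[-1,0,1],0],[[-1,0,2],0],[[-1,0,2],0]])

```text
clock: 9.38
eef_pos: [0.5363, 0.1268, 0.2171]
tool_rot: [0.66, 0.751, 0.0, 0.0]
ft_force: [0.6, 2.7, 4.9]
grip_width: 0.0002
grasp_force: 3.1
```

Call:
step_arm(rows=[[[8,0,-10],0],[[30,0,-36],0],[[30,0,-75],0],[[30,0,-114],0],[[-20,0,-114],0],[[-75,0,-114],0],[[-130,0,-114],0],[[-190,0,-114],0],[[-240,0,-114],0],[[-257,-1,-90],0],[[-257,-1,-69],0],[[-257,-1,-69],0]])

```text
clock: 10.88
eef_pos: [0.5663, -0.1284, 0.2833]
tool_rot: [0.661, 0.751, -0.002, -0.003]
ft_force: [-1.0, 0.4, 0.5]
grip_width: 0.0002
grasp_force: 0.0
```

```bash
cat > crown.py <<'E'
from lev import *
import sys
for c in sys.argv[1:]:
  im,d=bot.camera(c); p=bot.camera_params(c); w,u,v=world(d,p); l=loc(w)
  for s in (1,-1):
    n=np.array([0,s*np.sin(np.radians(40)),np.cos(np.radians(40))])
    h=(l-[0,s*120,165])@n; t=(l-[0,s*120,165])@np.cross(n,[1,0,0])
    k=(np.hypot(l[:,0],t)<18)&(abs(h)<40); print(c,"L" if s>0 else "R",k.sum(),"crown height along axis",np.percentile(h[k],[5,25,50,75,95]).round(1))
E
python3 crown.py top; python3 lev.py
```

```text
top L 139 crown height along axis [-17.1 -15.8 -15.1 -14.3 -12.9]
top R 18 crown height along axis [-1.8 -0.3  0.9  1.3  1.9]
tcp [  -1.1 -143.5  285.9]
30 76 [-39.7   0.5 209.2]
55 74 [-62.7  -0.  214. ]
70 98 [-80.    1.  213.8]
90 102 [-99.1   0.4 213.5]
```

Call:
step_arm(rows=[[[4,1,22],0],[[8,1,41],0],[[11,1,45],0],[[14,1,49],0],[[18,1,53],0],[[21,1,56],0],[[24,1,60],0],[[24,1,60],0]])

```text
clock: 11.98
eef_pos: [0.5667, -0.1046, 0.2271]
tool_rot: [0.66, 0.751, 0.0, 0.002]
ft_force: [-0.3, -4.3, 6.8]
grip_width: 0.0001
grasp_force: 3.7
```

Call:
step_arm(rows=[[[1,0,2],0],[[3,0,4],0],[[3,0,4],0]])

```text
clock: 12.35
eef_pos: [0.5663, -0.102, 0.2238]
tool_rot: [0.66, 0.751, 0.0, 0.002]
ft_force: [-0.9, -4.1, 8.8]
grip_width: 0.0002
grasp_force: 4.8
```

Call:
step_arm(rows=[[[1,0,1],0],[[2,0,2],0],[[2,0,2],0]])

```text
clock: 12.72
eef_pos: [0.5659, -0.0998, 0.2214]
tool_rot: [0.66, 0.751, 0.0, 0.002]
ft_force: [-0.1, -2.4, 3.9]
grip_width: 0.0
grasp_force: 2.2
```

Snapped; follow a little further, then retract.

Call:
step_arm(rows=[[[1,0,2],0],[[2,0,3],0],[[2,0,3],0]])

```text
clock: 13.1
eef_pos: [0.5657, -0.0973, 0.2179]
tool_rot: [0.66, 0.751, 0.0, 0.001]
ft_force: [0.3, -3.4, 6.9]
grip_width: -0.0
grasp_force: 3.7
```

Call:
step_arm(rows=[[[-8,0,-10],0],[[-30,0,-36],0],[[-50,0,-80],0],[[-100,0,-130],0],[[-150,0,-130],0],[[-200,0,-130],0],[[-200,0,-130],0]])

```text
clock: 13.98
eef_pos: [0.5902, -0.2988, 0.3446]
tool_rot: [0.662, 0.75, -0.0, -0.002]
ft_force: [0.6, 0.8, 0.5]
grip_width: -0.0002
grasp_force: 0.0
```

```bash
python3 crown.py top scene; python3 lev.py
python3 - <<'E'
from h import *
print(bot.get_obs()["ft_force"])
im,_=bot.camera("scene"); cv2.imwrite("pics/s3.png",im[:,:,::-1])
E
```

```text
top L 140 crown height along axis [-17.1 -16.  -15.1 -14.2 -12.8]
top R 129 crown height along axis [-16.8 -15.8 -14.9 -14.1 -13.1]
scene L 1 crown height along axis [-38.5 -38.5 -38.5 -38.5 -38.5]
scene R 187 crown height along axis [-17.2 -15.2 -14.  -12.8 -10.4]
tcp [   0.  -311.8  346. ]
30 77 [-39.4  -0.  209.1]
55 74 [-62.8   0.5 213.7]
70 102 [-80.    0.7 213.5]
90 102 [-99.4   0.4 213.6]
[-0.68389041  0.05425424 -0.11024565]
```

View pics/s3.png

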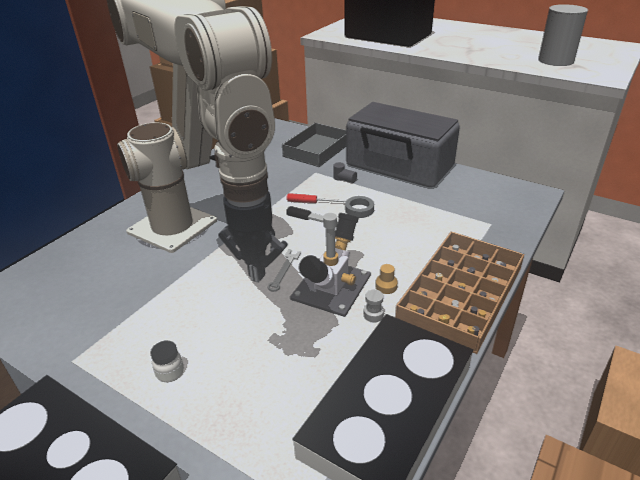

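The picture shows the lever at (300,212) pointing towards the robot. Both caps, at (345,228) and (313,269), are seated about 15 mm lower, and the loose items have not moved.

```bash
python3 -c "
from workcell import bot
print(bot.job_done())"
```

```text
the job is handed in; nothing more can be done
None
```

I turned the lever to its shut stop, then pressed both caps until each snapped home (both crowns sit about 15 mm lower, forces at or below about 16 N). The loose items look unmoved, and I handed the job in at about 14 s with the arm clear.

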